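Swing the trivet one hole towards the pot

ROBOT

A 7-joint arm with a two-finger parallel gripper is mounted at the origin on the work surface. World frame = base frame: x ahead of the robot, y to its left, z up, the work surface at z = 0. Lengths are in m, angles in rad, forces in N, time in s.
With the tool pointing down it reaches from about 0.425 to 0.925 m from the base axis. Payload 6.8 kg.
Tool frame: the origin (TCP) lies at the very end of the fingers, on their centre line; the grasp point (between the pads) lies 19 mm behind it (r.tcp_to_grasp is the distance from the TCP to the grasp point, in m); z points along the fingers, y is the line along which they close (so a half turn about z gives the same grasp; the last joint's range is limited). The gripper opens to 85 mm and grips with 20 to 120 N. Pads are 22 mm wide; open, the fingers measure 114 mm over their backs; the gripper's body (76 mm by 85 mm) begins 54 mm behind the grasp point. The pads swing forward as they close: fully open they stand 13 mm farther back than shut.
Start: joints at [-1.26, 0.477, 0.022, 1.555, -0.011, 1.109, -0.083], TCP at [0.274, 0.617, 0.231] pointing down, gripper open.
Joint ranges: [-2.96, 2.96], [-0.34, 2.1], [-1.41, 1.46], [0.24, 2.44], [-1.37, 4.51], [0.17, 1.92], [-2.96, 2.96]. Speed limits (rad/s): [2.39, 2.39, 3.14, 3.14, 3.14, 3.14, 3.14].

INTERFACE

Orientations are given as a rotation vector (axis times angle).
In Python, from bench import r gives the robot as it stands.
- The arm moves only by the tool step_arm, never from a script. Its argument "moves" is a list of rows, each a list of 7 numbers: the shift along the tool's x, y, z in mm, then the turn, a rotation vector about the tool's x, y, z in rad, then the finger opening in mm, from 0 to 85.4. A call has 1 to 8 rows; each row is the pose to reach, as a shift and turn from the pose commanded when the call began, along the tool's axes at that moment; what a row does not reach only later rows make up. A row lasts 1/10 s, in which the tool goes at most 50 mm and 8.59 degrees, less where a joint would pass 70% of its speed; a pose out of reach is approached as far as the arm can. A call with a gripper value outside its range is refused whole. The fingers move at their own pace and stop on an object; "grip_force" is the grip in N (left out, the last holds). Time passes only in rows, so rows that repeat a pose let the fingers close. It gives the time, the measured TCP pose, the force, the opening and the grip force at its end, in the units of the state.
- r.get_obs(): the state, without advancing time (a new reading comes with each control period).
- r.grab_frame(name): name is "side" or "top" or "wrist"; returns a dict with "image" (384x512x3 uint8, red, green, blue), "depth" (384x512 float32, m along the optical axis (not along the pixel's ray), 0 where there is no reading), "mtx" (3x3 intrinsics, pixels), "k1" (the pictures are not rectified: a ray, as slopes to the right and down, at radius r is drawn at 1 + k1 r^2 times it, then the intrinsics apply), "rvec" (rotation vector, rad) and "tvec" (3), from world to camera coordinates, as OpenCV has them. Camera axes: x right, y down, z forward; pixel columns grow to the right and rows downward; lengths in m; the calibration is good to about 2 mm. A picture is of the moment at which its call begins.
- r.hand_in(): hands the job in; it is judged then, once.
The state is a dict: "clock": time; "joints": joint angles; "qvel": joint speeds; "tau": joint torques, N m; "tcp_pos": TCP position; "orientation": TCP orientation; "contact_force": force on the tool from outside, world axes, zero at the start; "moment": the same for the moment, N m; "grip_width": finger opening in m; "gripper_force": force on a finger pad.
Only numpy, scipy, OpenCV 4.12 (cv2) and the standard library are available. Lean on these libraries where they do the work, as an engineer would, in place of code of your own. Each camera call takes 0.05 s, during which the arm holds its last target. There are 200 camera calls.

TASK

The swing-arm trivet on the kitchen worktop is locked in the middle hole of its round steel plate by a spring plunger. Pull the plunger's tall black knob up, swing the arm over to the very next hole on the side where the lidded cooking pot stands, and let the plunger snap fully home there. Leave the pot standing where it is.

Things in the scene. Friction and masses are not known exactly. Their poses are not given: they have to be found in the camera images.
- knob (a point): Centre of the black plunger knob, which stands on the arm: upright, round, 28 mm wide, 42 mm tall, centre 70 mm above the worktop when home, z up; a 26 mm sleeve (top at 46 mm) is under it. x points level along the arm, away from the pivot, whose upright axis is 115 mm from the knob on its -x side. The pivot's low steel cap (40 mm wide, top at 44 mm) is not the knob. Moves and turns with the knob.
- plunger (a joint): Lift of the knob against its spring, m: 0 = home, 0.026 = upper stop; 6 N down when home, 10 N at the stop. The pin is clear of the plate from 0.016 on; while home it locks the arm. Holes are countersunk: let go within 10 mm (5 degrees) of one and the spring centres the arm and drops the pin home; farther off the pin stays up on the plate.
- swing_arm (a joint): Angle of the arm about the pivot, rad, counter-clockwise from above: 0 = middle hole (start), +-0.524 = next holes (30 degrees), +-1.047 = last holes. Stays where left; about 1 N at the knob turns it. Wooden bar 30 mm wide, top at 32 mm, over a fixed steel plate (300 mm round, 20 mm high); a wooden trivet, 160 mm round, top at 45 mm, is on it 135 mm beyond the knob.
- pot (a point): Middle of the lidded steel cooking pot, on its axis 50 mm above its foot: 176 mm wide, 137 mm tall, two black loop handles reaching 120 mm from the axis. It stands loose on one side of the arm (+y or -y in the knob's frame), about 0.33 m from the pivot; a white bowl (190 mm wide, 75 mm high) stands on the other side. Both are clear of the trivet at the next hole.

How it is judged:
By the outcome, as a careful person would: the job done as asked, in the order asked, and still so for the second after the job is handed in, with the robot touching nothing.
It also fails if it takes over 34 s, if anything falls off the work surface, if the arm or the gripper's body presses on something with over 40 N, if the wrist force passes 120 N, or if a joint passes its speed limit or range.

## Working session

There is one attempt and no reset: what is moved stays moved. The work goes in short steps, Python scripts to look and compute and a tool call to move; the robot and the scene stay as the last step left them, time stands still between calls to the robot, and variables do not carry over. Pictures are saved under pics/ and viewed, at most 10 in all, crops included, and the job is handed in when it is done.

Besides the shell and the picture viewer there is one more tool, called after "Emit:" as name([rows], argument=value, ...), one row to a line, values as JSON. step_arm: Moves the arm, as the interface text tells. Its arguments: {"type":"object","properties":{"moves":{"type":"array","items":{"type":"array","items":{"type":"number"}}},"grip_force":{"type":"number"}},"required":["moves"]}

```bash
ls; mkdir -p pics; cat > h.py <<'E'
import numpy as np, cv2
from bench import r
from scipy.spatial.transform import Rotation as R
def world(f,u,v,d):
    u,v,d=map(np.asarray,(u,v,d)); K=f["mtx"]
    x=cv2.undistortPoints(np.stack([u,v],-1).reshape(-1,1,2).astype(float),K,np.array([f["k1"],0,0,0,0.])).reshape(-1,2)
    p=np.c_[x,np.ones(len(x))]*d.reshape(-1,1)
    return (p-np.ravel(f["tvec"]))@cv2.Rodrigues(np.array(f["rvec"],float))[0]
def cloud(f):
    v,u=np.nonzero(f["depth"]>0); return u,v,world(f,u,v,f["depth"][v,u])
def at_height(f,u,v,z):
    a,b=world(f,[u,u],[v,v],[1.,2.]); return a+(b-a)*(z-a[2])/(b[2]-a[2])
def save(f,n): cv2.imwrite(n,f["image"][...,::-1])
E
python3 - <<'E'
from h import *
import pickle
fs={}
for n in("top","side"):
    f=r.grab_frame(n); fs[n]=f; save(f,f"pics/{n}0.png"); print(n,f["k1"],np.ravel(f["tvec"]))
pickle.dump(fs,open("f0.pkl","wb"))
o=r.get_obs(); print(o)
E
```

```text
pics
top -0.105274379124631 [0.04668374 0.50223673 0.95871299]
side -0.019050254391946023 [-0.44403659  0.27437799  0.94752697]
{'clock': 0.1, 'joints': array([-1.26008442,  0.47773449,  0.02234371,  1.55631285, -0.01146246,
        1.1092992 , -0.08309582]), 'qvel': array([ 0.0003586 , -0.00049931,  0.00097485, -0.00429844,  0.0010985 ,
       -0.00140448, -0.00046887]), 'tau': array([ 4.53101413e-03, -5.97766507e+01,  1.61363393e+00, -2.81960750e+01,
        1.28138423e-02,  4.98813213e-03,  1.62173916e-05]), 'tcp_pos': array([0.27431598, 0.61618383, 0.23042831]), 'orientation': array([-6.52969407e-01, -3.07279192e+00,  2.53644310e-03]), 'contact_force': array([-0.10322685,  0.61874734,  0.19714691]), 'moment': array([-0.0255534 ,  0.03047715, -0.03692582]), 'gripper_force': 0.0, 'grip_width': 0.08545566397227217}
```

View pics/top0.png

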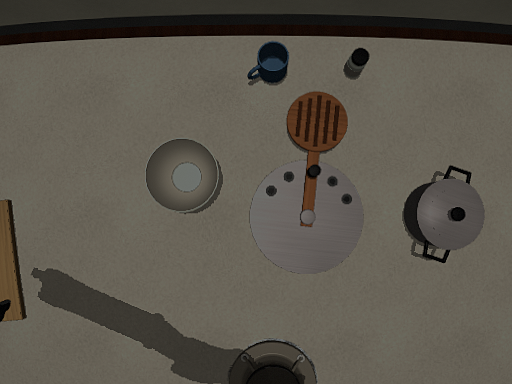

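View pics/side0.png

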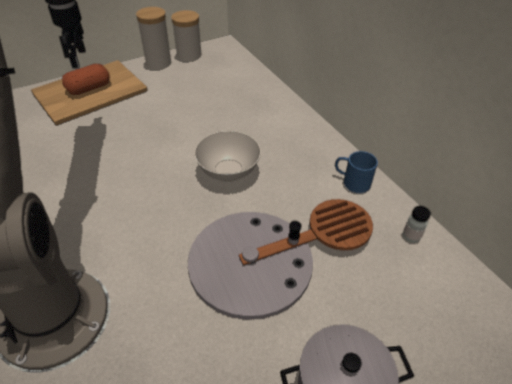

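Top view: knob at about (313,171), pivot cap (307,216), trivet (317,121), bowl on the left (182,176) and pot on the right (450,213). So the target hole is on the right, at (332,181), which is the clockwise (−) direction. Next I measure these.

```bash
python3 - <<'E'
from h import *
import pickle
fs=pickle.load(open("f0.pkl","rb")); f=fs["top"]
for n,u,v,z in [("knobtop",313.5,170,.091),("pivot",307.5,216,.044),("trivet",317.5,121.5,.045),("hole-1",332,181.5,.02),("hole-2",346.5,199,.02),("hole+1",289,176.5,.02),("potlid",450,213,.12)]:
    print(n,at_height(f,u,v,z).round(4), world(f,[u],[v],f["depth"][int(v),int(u)]).round(3))
for n in fs:
    u,v,p=cloud(fs[n])
    k=(np.hypot(p[:,0]-.53,p[:,1]+.09)<.12)&(p[:,2]>.055)&(p[:,2]<.11)
    q=p[k]; print(n,k.sum(),np.median(q,0).round(4),q.min(0).round(4),q.max(0).round(4), u[k].mean(),v[k].mean())
    t=k&(p[:,2]>.085); print(" top",t.sum(),p[t].mean(0).round(4))
for n,(x0,x1,y0,y1) in dict(top=(230,390,80,260),side=(220,340,190,310)).items():
    cv2.imwrite(f"pics/{n}c.png",cv2.resize(fs[n]["image"][y0:y1,x0:x1,::-1],None,fx=3.3 if n=="top" else 4.8,fy=3.3 if n=="top" else 4.8,interpolation=2))
print(R.from_rotvec(r.get_obs()["orientation"]).as_matrix().round(3))
E
```

```text
knobtop [ 0.5603 -0.0938  0.091 ] [[ 0.56  -0.094  0.091]]
pivot [ 0.448  -0.0853  0.044 ] [[ 0.448 -0.086  0.043]]
trivet [ 0.6911 -0.1109  0.045 ] [[ 0.692 -0.111  0.043]]
hole-1 [ 0.5383 -0.1524  0.02  ] [[ 0.538 -0.152  0.02 ]]
hole-2 [ 0.4927 -0.1905  0.02  ] [[ 0.493 -0.191  0.02 ]]
hole+1 [ 0.5505 -0.0395  0.02  ] [[ 0.55 -0.04  0.02]]
potlid [ 0.4579 -0.4188  0.12  ] [[ 0.458 -0.416  0.125]]
top 122 [ 0.5602 -0.0954  0.0897] [ 0.548  -0.1102  0.0553] [ 0.5729 -0.0829  0.0937] 314.327868852459 170.327868852459
 top 110 [ 0.5604 -0.0972  0.0897]
side 196 [ 0.5582 -0.1021  0.0877] [ 0.5468 -0.111   0.055 ] [ 0.5773 -0.0818  0.0944] 294.3265306122449 229.43367346938774
 top 112 [ 0.5616 -0.0982  0.0902]
[[-0.914  0.407 -0.001]
 [ 0.407  0.914 -0.002]
 [-0.    -0.002 -1.   ]]
```

View pics/topc.png

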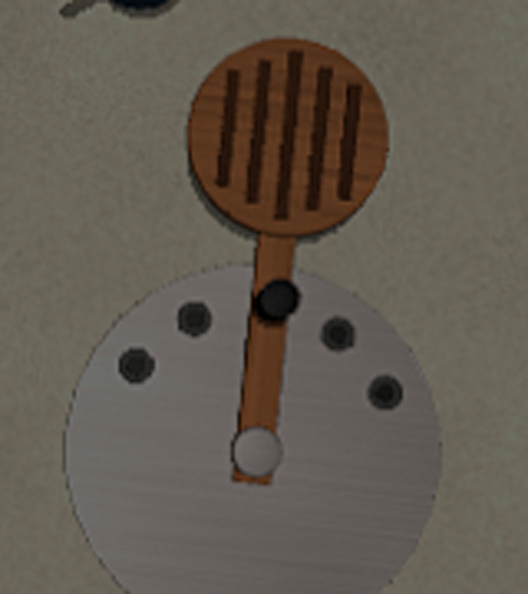

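Trivet direction and the two neighbouring holes agree: pivot about (0.446,−0.0855), arm heading about −0.11 rad. That puts the knob at (0.5605,−0.0975), which matches the depth reading (top at 0.090 m). Target knob position is about (0.539,−0.1535). I move above the knob at z≈0.15, turned so the fingers close across the arm.

Emit:
step_arm([
  [-35,-34,0,0,0,-0.04,85],
  [-69,-67,0,0,0,-0.08,85],
  [-104,-101,0,0,0,-0.12,85],
  [-138,-134,0,0,0,-0.16,85],
  [-173,-168,0,0,0,-0.2,85],
  [-207,-201,0,0,0,-0.24,85],
  [-242,-235,0,0,0,-0.28,85],
  [-276,-268,0,0,0,-0.309,85],
])

```text
clock: 0.9
tcp_pos: [0.4179, 0.2574, 0.2312]
orientation: [-0.17, -3.137, 0.0]
contact_force: [1.4, -0.2, 0.0]
grip_width: 0.0849
gripper_force: 0.0
```

```bash
cat >> h.py <<'E'
def tool(x,y,z,yaw):  # shift (mm) and turn to a target TCP and heading of the tool's -x
    o=r.get_obs(); M=R.from_rotvec(o["orientation"]).as_matrix()
    h=np.arctan2(-M[1,0],-M[0,0])
    print("tcp",o["tcp_pos"].round(4),"q",o["joints"].round(2),"F",o["contact_force"].round(1),"t",o["clock"],"w",o["grip_width"])
    T=np.c_[[-np.cos(yaw),-np.sin(yaw),0],[-np.sin(yaw),np.cos(yaw),0],[0,0,-1]]
    print("shift",(M.T@(np.array([x,y,z])-o["tcp_pos"])*1000).round(1),"turn",R.from_matrix(M.T@T).as_rotvec().round(3))
E
python3 -c "
from h import *
tool(.5605,-.0975,.15,-.11)"
```

```text
tcp [0.4179 0.2574 0.2312] q [-0.77  0.17  0.1   1.99 -0.02  0.98  0.8 ] F [ 1.4 -0.2  0. ] t 0.9 w 0.08494534182041916
shift [-180.2 -337.4   81.2] turn [-0.    -0.     0.002]
```

Emit:
step_arm([
  [-22,-42,10,0,0,0,85],
  [-45,-84,20,0,0,0,85],
  [-68,-127,30,0,0,0,85],
  [-90,-169,40,0,0,0,85],
  [-113,-211,50,0,0,0,85],
  [-135,-253,60,0,0,0,85],
  [-158,-295,70,0,0,0,85],
  [-180,-337,80,0,0,0,85],
])

```text
clock: 1.7
tcp_pos: [0.56, -0.0968, 0.1507]
orientation: [-0.172, -3.137, -0.0]
contact_force: [0.5, -0.1, -0.0]
grip_width: 0.0851
gripper_force: 0.0
```

```bash
python3 - <<'E'
from h import *
f=r.grab_frame("wrist"); save(f,"pics/w1.png")
u,v,p=cloud(f)
k=(np.hypot(p[:,0]-.5605,p[:,1]+.0975)<.03)&(p[:,2]>.08)&(p[:,2]<.1)
print(k.sum(),p[k].mean(0),p[k].min(0),p[k].max(0),u[k].mean(),v[k].mean())
tool(.5605,-.0975,.052,-.11)
E
```

```text
1776 [ 0.56076537 -0.09592525  0.09076167] [ 0.54700405 -0.11078926  0.08075031] [ 0.57693336 -0.08128031  0.09359605] 253.03153153153153 205.6233108108108
tcp [ 0.5609 -0.1064  0.1498] q [-0.17  0.41  0.31  1.9  -0.15  0.85  1.67] F [ 2.4 -8.   0.8] t 1.75 w 0.08509592145845893
shift [ 1.6  9.3 97.7] turn [-0.006  0.001 -0.008]
```

View pics/w1.png

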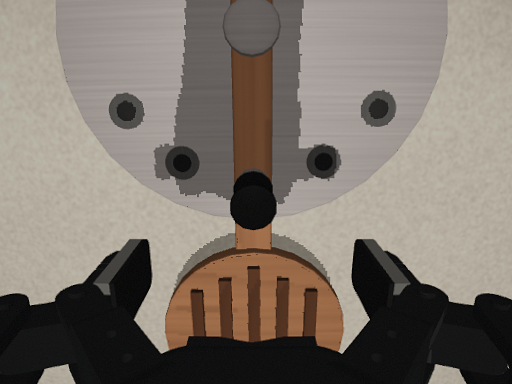

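Wrist view: the knob top at (253,205) is midway between the fingers (150 and 352), the arm runs straight up the picture, and the trivet is below. The tool is still swinging from the fast stop, so I let it settle and start the descent slowly.

Emit:
step_arm([
  [0,0,0,0,0,0,85],
  [0,0,0,0,0,0,85],
  [0,0,10,0,0,0,85],
  [0,0,20,0,0,0,85],
  [0,0,30,0,0,0,85],
  [0,0,35,0,0,0,85],
  [0,0,35,0,0,0,85],
  [0,0,35,0,0,0,85],
])

```text
clock: 2.55
tcp_pos: [0.5596, -0.0951, 0.1162]
orientation: [-0.172, -3.137, 0.0]
contact_force: [-0.1, -0.6, 0.3]
grip_width: 0.0849
gripper_force: 0.0
```

```bash
python3 -c "
from h import *
tool(.5607,-.0968,.052,-.11)"
```

```text
tcp [ 0.5596 -0.0951  0.1162] q [-0.16  0.45  0.28  1.93 -0.17  0.78  1.68] F [-0.1 -0.6  0.3] t 2.55 w 0.08492970326108967
shift [-1.3 -1.6 64.2] turn [-0. -0.  0.]
```

Emit:
step_arm([
  [-1,-1.5,15,0,0,0,85],
  [-1,-1.5,30,0,0,0,85],
  [-1,-1.5,45,0,0,0,85],
  [-1,-1.5,55,0,0,0,85],
  [-1,-1.5,62,0,0,0,85],
  [-1,-1.5,64,0,0,0,70],
  [-1,-1.5,64,0,0,0,55],
  [-1,-1.5,64,0,0,0,45],
], grip_force=50)

```text
clock: 3.35
tcp_pos: [0.5609, -0.0968, 0.0527]
orientation: [0.173, 3.136, -0.0]
contact_force: [0.4, 0.3, -1.2]
grip_width: 0.0454
gripper_force: 0.0
```

Emit:
step_arm([
  [0,0,0,0,0,0,38],
  [0,0,0,0,0,0,34],
  [0,0,0,0,0,0,30],
  [0,0,0,0,0,0,20],
  [0,0,0,0,0,0,10],
  [0,0,0,0,0,0,10],
  [0,0,0,0,0,0,10],
  [0,0,0,0,0,0,10],
])

```text
clock: 4.15
tcp_pos: [0.5607, -0.0966, 0.0528]
orientation: [0.173, 3.136, 0.001]
contact_force: [-1.2, -0.1, 6.0]
grip_width: 0.0271
gripper_force: 48.9
```

```bash
python3 -c "
from h import *
f=r.grab_frame('side'); cv2.imwrite('pics/s2.png',cv2.resize(f['image'][150:320,190:400,::-1],None,fx=3.5,fy=3.5,interpolation=2))
tool(.5607,-.0968,.052,-.11)"
```

```text
tcp [ 0.5607 -0.0965  0.0528] q [-0.13  0.55  0.25  1.96 -0.21  0.66  1.71] F [-1.9  0.2  5.7] t 4.2 w 0.026503912472383158
shift [ 0.  -0.3  0.8] turn [0.    0.001 0.   ]
```

View pics/s2.png

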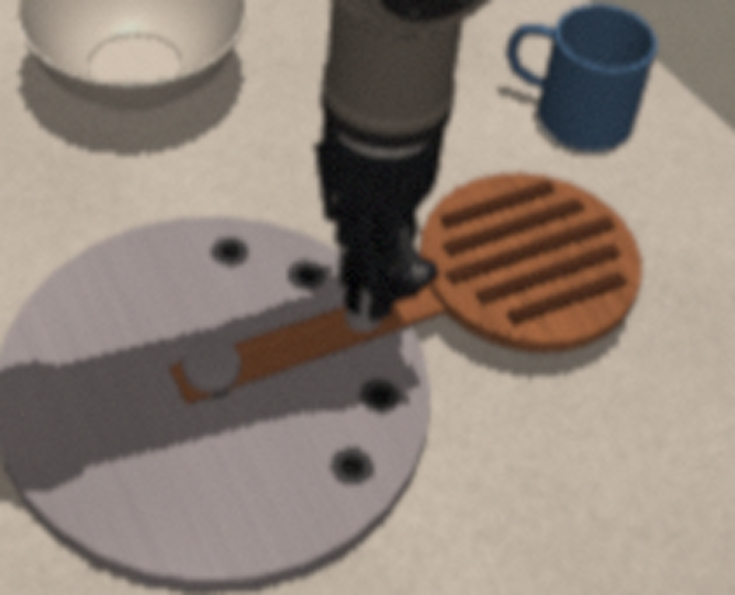

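Side view: the fingers are closed around the knob just above the steel sleeve, width 27 mm at 49 N, as expected. Lift 22 mm.

Emit:
step_arm([
  [0,0,-4,0,0,0,10],
  [0,0,-8,0,0,0,10],
  [0,0,-12,0,0,0,10],
  [0,0,-16,0,0,0,10],
  [0,0,-19,0,0,0,10],
  [0,0,-22,0,0,0,10],
  [0,0,-22,0,0,0,10],
  [0,0,-22,0,0,0,10],
], grip_force=60)

```text
clock: 5.0
tcp_pos: [0.5606, -0.0965, 0.0743]
orientation: [0.172, 3.137, 0.0]
contact_force: [4.9, 0.9, -10.8]
grip_width: 0.0266
gripper_force: 59.6
```

```bash
python3 -c "
from h import *
tool(.5607,-.0968,.052,-.11)
c=np.array([.446,-.0855])
o=r.get_obs();p=o['tcp_pos'];M=R.from_rotvec(o['orientation']).as_matrix()
d=p[:2]-c;a0=np.arctan2(d[1],d[0]);print(a0,np.hypot(*d))
# pivot taken 115 mm behind the knob on the arm heading -0.11
c=p[:2]-.115*np.array([np.cos(-.11),np.sin(-.11)]);print(c)
for i in range(1,13):
    a=-.11-.5236*i/12; q=np.r_[c+.115*np.array([np.cos(a),np.sin(a)]),p[2]]
    print((M.T@(q-p)*1000).round(1),round(.5236*i/12,3))
"
```

```text
tcp [ 0.5606 -0.0965  0.0743] q [-0.14  0.51  0.26  1.95 -0.2   0.7   1.7 ] F [  4.9   0.9 -10.8] t 5.0 w 0.026552732337012767
shift [-0.1 -0.2 22.3] turn [0. 0. 0.]
-0.09607222659148965 0.1151129208346824
[ 0.44627714 -0.08391765]
[ 0.1 -5.  -0. ] 0.044
[  0.4 -10.   -0. ] 0.087
[  1. -15.  -0.] 0.131
[  1.8 -20.   -0. ] 0.175
[  2.7 -24.9  -0. ] 0.218
[  3.9 -29.8  -0. ] 0.262
[  5.3 -34.6  -0. ] 0.305
[  6.9 -39.3  -0. ] 0.349
[  8.8 -44.   -0. ] 0.393
[ 10.8 -48.6  -0. ] 0.436
[ 13.  -53.1  -0. ] 0.48
[ 15.4 -57.5  -0. ] 0.524
```

The knob is up 21.5 mm (about 10 N down), clear of the plate. Swing clockwise along the arc.

Emit:
step_arm([
  [0,-3,0,0,0,0.026,10],
  [0.3,-8,0,0,0,0.07,10],
  [0.8,-13,0,0,0,0.113,10],
  [1.4,-18,0,0,0,0.157,10],
  [2.3,-23,0,0,0,0.2,10],
  [3.4,-28,0,0,0,0.245,10],
  [3.9,-29.8,0,0,0,0.262,10],
  [3.9,-29.8,0,0,0,0.262,10],
])

```text
clock: 5.8
tcp_pos: [0.5533, -0.1261, 0.0742]
orientation: [0.583, 3.087, 0.0]
contact_force: [4.5, 0.9, -9.9]
grip_width: 0.0269
gripper_force: 59.8
```

```bash
python3 -c "
from h import *
a=-.11-.5236; tool(.4463+.115*np.cos(a),-.0839+.115*np.sin(a),.0743,a)
f=r.grab_frame('side'); cv2.imwrite('pics/s3.png',cv2.resize(f['image'][150:320,190:400,::-1],None,fx=3.5,fy=3.5,interpolation=2))"
```

```text
tcp [ 0.5533 -0.1261  0.0742] q [-0.14  0.52  0.33  1.96 -0.26  0.7   1.54] F [ 4.5  0.9 -9.9] t 5.8 w 0.026889979514019793
shift [  3.9 -29.4  -0.1] turn [0.   0.   0.26]
```

View pics/s3.png

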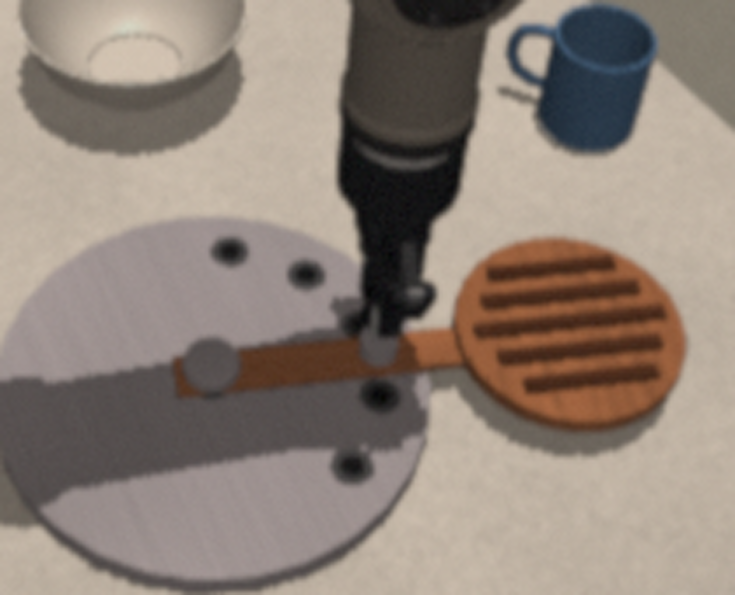

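Side view: the arm has swung halfway, with the middle hole now exposed at (350,322) and the target hole just ahead at (380,395). Force is unchanged, so I complete the swing.

Emit:
step_arm([
  [0.1,-5,0,0,0,0.044,10],
  [0.4,-10,0,0,0,0.087,10],
  [1,-15,0,0,0,0.131,10],
  [1.8,-20,0,0,0,0.175,10],
  [2.7,-25,0,0,0,0.218,10],
  [3.9,-29.5,0,0,0,0.26,10],
  [3.9,-29.5,0,0,0,0.26,10],
  [3.9,-29.5,0,0,0,0.26,10],
])

```text
clock: 6.65
tcp_pos: [0.5391, -0.1518, 0.0743]
orientation: [0.976, 2.986, 0.001]
contact_force: [5.6, 0.9, -11.3]
grip_width: 0.0272
gripper_force: 60.0
```

```bash
python3 -c "
from h import *
a=-.11-.5236; tool(.4463+.115*np.cos(a),-.0839+.115*np.sin(a),.0743,a)
f=r.grab_frame('top'); u,v,p=cloud(f)
k=(abs(p[:,2]-.044)<.008)&(np.hypot(p[:,0]-.4463-.25*np.cos(a),p[:,1]+.084-.25*np.sin(a))<.12)
q=p[k][:,:2]; (cx,cy),rad=cv2.minEnclosingCircle(q.astype(np.float32)); print(k.sum(),cx,cy,rad,np.arctan2(cy+.0845,cx-.4463),a)
cv2.imwrite('pics/t4.png',cv2.resize(f['image'][80:260,230:390,::-1],None,fx=3.3,fy=3.3,interpolation=2))"
```

```text
tcp [ 0.5391 -0.1518  0.0743] q [-0.15  0.52  0.4   1.98 -0.31  0.7   1.38] F [  5.6   0.9 -11.3] t 6.65 w 0.027164658184183187
shift [-0.  -0.3 -0. ] turn [ 0.    -0.     0.002]
1331 0.6483078002929688 -0.23151955008506775 0.07997298985719681 -0.6291354760548492 -0.6335999999999999
```

View pics/t4.png

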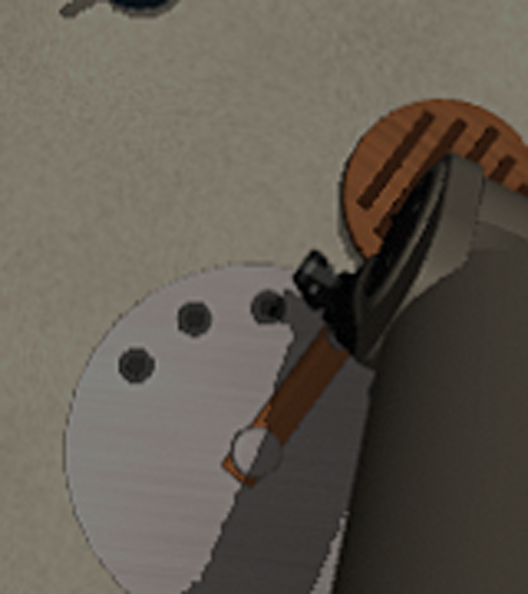

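Top view: the middle hole (267,307) is free, and the arm points to the target hole with the trivet at −0.629 rad against the −0.634 wanted. Release, then rise.

Emit:
step_arm([
  [0,0,0,0,0,0,85],
  [0,0,0,0,0,0,85],
  [0,0,0,0,0,0,85],
  [0,0,0,0,0,0,85],
  [0,0,0,0,0,0,85],
  [0,0,0,0,0,0,85],
  [0,0,-10,0,0,0,85],
  [0,0,-25,0,0,0,85],
])

```text
clock: 7.5
tcp_pos: [0.5384, -0.1519, 0.0996]
orientation: [-0.976, -2.985, 0.001]
contact_force: [0.4, 0.8, -0.5]
grip_width: 0.0855
gripper_force: 0.0
```

Emit:
step_arm([
  [0,0,-20,0,0,0,85],
  [0,0,-40,0,0,0,85],
  [0,0,-60,0,0,0,85],
  [0,0,-80,0,0,0,85],
  [0,0,-95,0,0,0,85],
  [0,0,-100,0,0,0,85],
  [0,0,-100,0,0,0,85],
  [0,0,-100,0,0,0,85],
])

```text
clock: 8.3
tcp_pos: [0.5386, -0.1518, 0.1991]
orientation: [-0.976, -2.986, -0.0]
contact_force: [0.9, 0.5, -0.6]
grip_width: 0.0852
gripper_force: 0.0
```

```bash
python3 - <<'E'
from h import *
a=-.11-.5236; tool(.4463+.115*np.cos(a),-.0839+.115*np.sin(a),.0743,a)
for n in("wrist","side"):
    f=r.grab_frame(n); u,v,p=cloud(f)
    k=(np.hypot(p[:,0]-.539,p[:,1]+.1525)<.025)&(p[:,2]>.06)&(p[:,2]<.13)
    q=p[k]; t=q[q[:,2]>np.percentile(q[:,2],95)-.006]
    print(n,k.sum(),"top z",np.percentile(q[:,2],[50,90,99]).round(4),"ctr",t.mean(0).round(4))
    if n=="wrist": save(f,"pics/w5.png")
    else: cv2.imwrite('pics/s5.png',cv2.resize(f['image'][150:384,190:450,::-1],None,fx=2.5,fy=2.5,interpolation=2))
E
```

```text
tcp [ 0.5386 -0.1518  0.1991] q [-0.22  0.35  0.49  1.89 -0.2   0.95  1.29] F [ 0.9  0.5 -0.6] t 8.3 w 0.08522746226543565
shift [-5.000e-01  1.000e-01  1.248e+02] turn [-0.    -0.001  0.002]
wrist 1271 top z [0.091  0.0921 0.0929] ctr [ 0.5399 -0.152   0.091 ]
side 190 top z [0.0892 0.0923 0.0938] ctr [ 0.5406 -0.1539  0.0905]
```

View pics/w5.png

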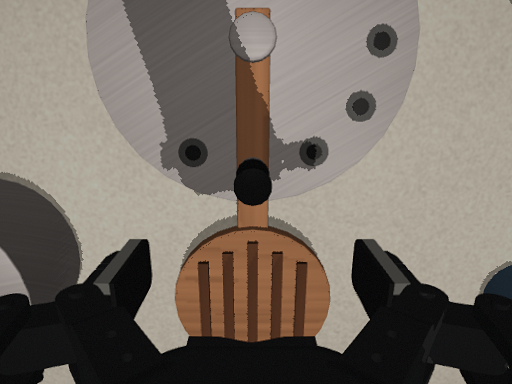

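View pics/s5.png

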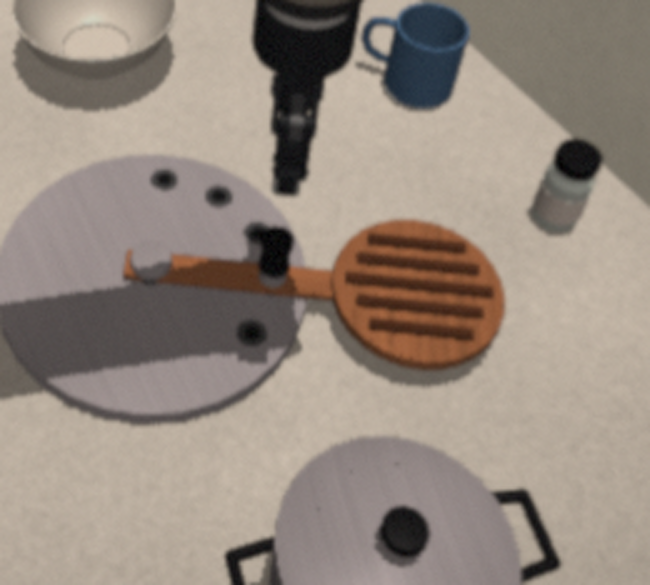

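Both views show the knob in the next hole on the pot side: one free hole on that side, three on the other. Its top is at 91 mm, so the plunger is fully home. The pot is undisturbed and the gripper is clear.

```bash
python3 -c "
from bench import r
print(r.hand_in())"
```

```text
the job is handed in; nothing more can be done
None
```

The trivet arm is now at the next hole on the pot side with the plunger fully home (knob top back at 91 mm), the pot was not touched, and the job was handed in at about 8.4 s.

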